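# Press the plug home in the red fitting

## Robot

A 6-joint arm with a two-finger parallel gripper is mounted at the origin on the work surface. World frame = base frame: x ahead of the robot, y to its left, z up, the work surface at z = 0. Lengths are in mm, angles in rad, forces in N, time in s.
With the tool pointing down it reaches from about 150 to 775 mm from the base axis. Payload 6.1 kg.
Tool frame: the origin (TCP) lies midway between the tips of the shut fingers; the grasp point (between the pads) lies 19 mm behind it; z points along the fingers, x is the direction in which the jaws open and shut, and the axes are right-handed (so a half turn about z gives the same grasp; the last joint's range is limited). The gripper opens to 85 mm and grips with 20 to 120 N. Pads are 22 mm wide; open, the fingers measure 114 mm over their backs; the gripper's body (76 mm by 85 mm) begins 54 mm behind the grasp point. The pads swing forward as they close: fully open they stand 13 mm farther back than shut.
Start: joints at [-1.274, 0.126, -0.04, 1.405, 0, 1.571], TCP at [153.536, -502.031, 231.295] pointing down, gripper open.
Joint ranges: [-2.72, 2.72], [-0.95, 1.95], [-1.27, 1.35], [-1.78, 2.02], [-1.46, 1.47], [-3.14, 3.14]. Speed limits (rad/s): [2.39, 2.39, 3.01, 3.14, 3.14, 3.14].

## Interface

Orientations are given as [roll, pitch, yaw] about the fixed x, y, z axes, in that order (R = Rz(yaw) Ry(pitch) Rx(roll)).
In Python, from workcell import get_state, snapshot, sign_off gives the robot as it stands. The module is installed in compiled form; this text tells all that it offers.
- The arm moves only by the tool send_rows, never from a script. Its argument "steps" is a list of rows, each a list of 3 entries, a list of its own where there are three numbers: the turn, a rotation vector about the tool's x, y, z in degrees, then the shift along the tool's x, y, z in cm, then the opening in per cent of the stroke, from 0 (shut) to 100 (fully open). In form: [[[wx, wy, wz], [tx, ty, tz], hand], ...]. A call has 1 to 12 rows; each row is the pose to reach, as a shift and turn from the pose commanded when the call began, along the tool's axes at that moment; what a row does not reach only later rows make up. A row lasts 1/10 s, in which the tool goes at most 50 mm and 8.59 degrees, less where a joint would pass 70% of its speed; a pose out of reach is approached as far as the arm can. A call with a gripper value outside its range is refused whole. The fingers move at their own pace and stop on an object; "newtons" is the grip in N (left out, the last holds). Time passes only in rows, so rows that repeat a pose let the fingers close. It gives the time, the measured TCP pose, the force and the opening at its end, in the units of the state.
- get_state(): the state, without advancing time (a new reading comes with each control period).
- snapshot(name): name is "scene" or "top" or "wrist"; returns a dict with "img" (400x640x3 uint8, red, green, blue), "range_z" (400x640 float32, mm along the optical axis (not along the pixel's ray), 0 where there is no reading), "vfov" (degrees; the focal length in pixels is half the picture's height over the tangent of half this angle, whatever the lens; pixels are square), "cx", "cy" (the principal point, pixels), "view" (4x4, takes a point from world to camera coordinates). Camera axes: x right, y down, z forward; pixel columns grow to the right and rows downward; lengths in mm; the calibration is good to about 2 mm. A picture is of the moment at which its call begins.
- sign_off(): hands the job in, once; it reports no verdict.
The state is a dict: "clock": time; "qpos": joint angles; "qvel": joint speeds; "joint_efforts": joint torques, N m; "tool_pos": TCP position; "tool_rot": TCP orientation; "contact_force": force on the tool from outside, world axes, zero at the start; "ft_torque": the same for the moment, N m; "gripper_width": opening from 0.0 (shut) to 1.0 (fully open).
Only numpy, scipy, OpenCV 4.12 (cv2) and the standard library are available. Lean on these libraries where they do the work, as an engineer would, in place of code of your own. Each camera call takes 0.05 s, during which the arm holds its last target.

## Task

Two sprung hand presses stand on the bench, one holding a red plastic fitting, the other a white one, each with a black plug sticking up out of it. Push the lever of the press with the red fitting down to its stop, so that its plug is driven fully home; then let the lever return all the way up and take your hand away. Leave the press with the white fitting alone.

Things in the scene. Friction and masses are not known exactly. Their poses are not given: they have to be found in the camera images.
- pad_red (a point): Centre of the top of the yellow palm pad (70 x 70 x 16 mm) on the lever of the press with the red fitting. At rest 311 mm above the bench, at the lower stop 193 mm (118 mm lower), moving away from the hinge by 14 mm at mid-swing, 11 mm at the stop. Axes at rest: x level, from pad to hinge; z up; they turn with the lever. Push it down from above: about 4 N at first, up to 15 N near the stop.
- plug_red (a joint): How far the black plug (33 mm wide) is pressed into the red fitting (54 mm wide sleeve on a 100 mm flange, under the ram), m: 0 to 0.003 at the start (9 to 12 mm proud), 0.0125 fully home (flush). The ram meets it past mid-swing of the lever and has it home at the lever's stop; it stays there.
- pad_white (a point): Same point on the other press, identical but for its white fitting. Either may be left or right. Each: green base 200 x 160 mm, two posts, green crosshead 200 mm high; steel lever from a hinge 235 mm above the bench, over the ram, to the pad on the robot's side, 200 mm from the hinge; slopes up 0.35 rad at rest, down 0.25 at the stop; a spring lifts it within about a second when let go.

How it is judged (in metres and radians):
On the way:
1. the lever of the press with the red fitting is down at its stop and the plug is driven home (height (world z) of pad_red below 0.203 m and value of joint plug_red above 0.0095 m), for 0.1 s.
At the end, for the whole second after the job is handed in: The black plug is home in the red fitting (to within 3 mm), the pad of its press is back up (within about 13 mm of its rest height), and the pad of the press with the white fitting is within 20 mm of where it was (height (world z) of pad_red above 0.298 m and value of joint plug_red above 0.0095 m and distance of pad_white from where it was at the start of the episode below 0.02 m); the robot touches nothing.
It fails at once if the lever of the press with the white fitting is pushed down (its pad moves by more than 40 mm) (distance of pad_white from where it was at the start of the episode above 0.04 m).
It also fails if it takes over 32 s, if anything falls off the work surface, if the arm or the gripper's body presses on something with over 40 N, if the wrist force passes 120 N, or if a joint passes its speed limit or range.

## Working session

There is one attempt and no reset: what is moved stays moved. The work goes in short steps, Python scripts to look and compute and a tool call to move; the robot and the scene stay as the last step left them, time stands still between calls to the robot, and variables do not carry over. Pictures are saved under pics/ and viewed, and the job is handed in when it is done.

Besides the shell and the picture viewer there is one more tool, called after "Request:" in YAML: its name, and indented under it one key for each argument. send_rows: Moves the arm, as the interface text tells. Its arguments: {"type":"object","properties":{"steps":{"type":"array"},"newtons":{"type":"number"}},"required":["steps"]}

```bash
mkdir -p pics; python3 - <<'E'
from workcell import *
import cv2,numpy as np,pickle
print(get_state())
for n in("scene","top"):
    s=snapshot(n); pickle.dump(s,open(n+".pkl","wb")); cv2.imwrite(f"pics/{n}1.png",s["img"][:,:,::-1]); print(n,s["vfov"],s["cx"],s["cy"],s["view"])
E
```

```text
{'clock': 0.0, 'qpos': array([-1.27402426e+00,  1.26403078e-01, -4.06133537e-02,  1.40541897e+00,
       -1.44057665e-05,  1.57082163e+00]), 'qvel': array([ 0.00207848, -0.0016162 , -0.00045024, -0.00031685,  0.00069759,
       -0.00121662]), 'joint_efforts': array([-8.43846574e-04, -4.35917509e+01,  3.52923024e+01,  1.74169993e-02,
        1.80947677e-05,  9.97594007e-07]), 'tool_pos': array([ 153.40233862, -501.65240507,  230.5139316 ]), 'tool_rot': array([ 3.14157821e+00,  1.63907236e-03, -1.27404956e+00]), 'contact_force': array([-0.91724245,  0.77110136, -0.82942435]), 'ft_torque': array([-0.00781133, -0.01620446, -0.0474688 ]), 'gripper_width': 0.9997454363672119}
scene 48.54800405122752 311.84156285660686 193.0852290736652 [[-8.26241519e-01  5.63310024e-01 -2.60172062e-03  5.09443823e+02]
 [ 3.40611687e-01  4.95906847e-01 -7.98786628e-01 -2.94570744e+00]
 [-4.48674304e-01 -6.60876854e-01 -6.01608804e-01  1.17150959e+03]
 [ 0.00000000e+00  0.00000000e+00  0.00000000e+00  1.00000000e+00]]
top 42.45089961314334 322.4773114690476 189.970020843736 [[ 9.92578431e-04 -9.99555017e-01 -2.98124434e-02  3.49735417e+00]
 [-9.96866271e-01  1.36910836e-03 -7.90933860e-02  5.98593118e+02]
 [ 7.90990073e-02  2.97975256e-02 -9.96421324e-01  1.29416835e+03]
 [ 0.00000000e+00  0.00000000e+00  0.00000000e+00  1.00000000e+00]]
```

View pics/scene1.png

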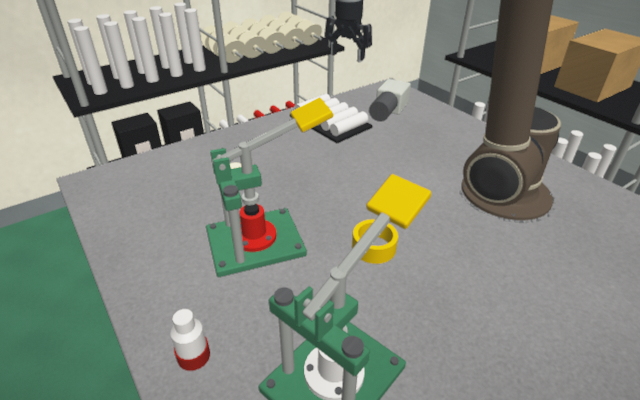

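View pics/top1.png

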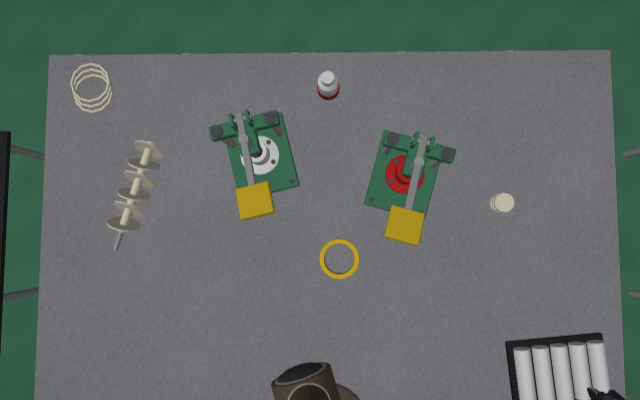

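The red press is on the robot's right: its pad is at top (405,225) and scene (312,115). The white press's pad is at top (255,200) and scene (400,200). Next I'll measure both pads.

```bash
cat > h.py <<'E'
import numpy as np,cv2
def pads(s):
    hsv=cv2.cvtColor(s["img"],cv2.COLOR_RGB2HSV)
    m=cv2.inRange(hsv,(20,150,100),(35,255,255))
    n,l,st,c=cv2.connectedComponentsWithStats(m)
    f=200/np.tan(np.radians(s["vfov"])/2); Ti=np.linalg.inv(s["view"]); out=[]
    for i in range(1,n):
        if st[i,4]<150: continue
        v,u=np.nonzero((l==i)&(s["range_z"]>0)); z=s["range_z"][v,u]
        P=np.c_[(u-s["cx"])/f*z,(v-s["cy"])/f*z,z]
        P=P@Ti[:3,:3].T+Ti[:3,3]
        out.append((c[i],P))
    return out
E
python3 - <<'E'
import pickle
from h import *
for n in("scene","top"):
    for c,P in pads(pickle.load(open(n+".pkl","rb"))):
        if np.median(P[:,2])<150: continue
        q=P[:,:2].astype(np.float32)
        m=P.mean(0); _,_,V=np.linalg.svd(P-m,full_matrices=False); nn=V[2]*np.sign(V[2,2])
        print(n,c.round(),m.round(1),np.percentile(P[:,2],[2,98]).round(),cv2.minAreaRect(q),nn.round(3))
E
```

```text
scene [311. 114.] [ 507.9 -159.7  306.5] [292. 321.] ((335.88128662109375, -399.7181091308594), (663.362548828125, 104.03816223144531), 56.630069732666016) [ 0.063 -0.452  0.89 ]
scene [399. 200.] [555.3 137.5 306.4] [293. 321.] ((366.087646484375, -10.326019287109375), (565.5919189453125, 105.26766967773438), 39.8692512512207) [-0.266 -0.404  0.875]
top [255. 200.] [554.9 131.1 310.7] [298. 322.] ((548.86962890625, 159.51426696777344), (66.56309509277344, 126.58436584472656), 14.260162353515625) [0.352 0.161 0.922]
top [404. 225.] [ 506.1 -167.3  310.8] [298. 322.] ((506.3888244628906, -168.0588836669922), (70.50006103515625, 66.84380340576172), 74.50737762451172) [ 0.306 -0.076  0.949]
```

Request:
send_rows:
  steps:
    - [[0,0,0],[0,0,-5],0]
    - [[0,0,0],[0,0,-10],0]
    - [[0,0,0],[0,0,-14.5],0]
    - [[0,0,-8],[-2.4,-4.8,-14.5],0]
    - [[0,0,-16],[-4.8,-9.6,-14.5],0]
    - [[0,0,-24],[-7.2,-14.4,-14.5],0]
    - [[0,0,-32],[-9.6,-19.2,-14.5],0]
    - [[0,0,-40],[-12,-24,-14.5],0]
    - [[0,0,-48],[-14.4,-28.8,-14.5],0]
    - [[0,0,-56],[-16.8,-33.6,-14.5],0]
    - [[0,0,-58],[-19.2,-38.6,-14.5],0]
    - [[0,0,-58],[-21.6,-43.5,-14.5],0]

```text
clock: 1.3
tool_pos: [481.4, -190.8, 376.1]
tool_rot: [3.141, 0.0, -0.261]
contact_force: [0.4, -2.3, -0.9]
gripper_width: 0.001
```

```bash
python3 - <<'E'
from workcell import *
import cv2,pickle
s=snapshot("scene"); cv2.imwrite("pics/s2.png",s["img"][:,:,::-1])
print(get_state())
E
```

```text
{'clock': 1.35, 'qpos': array([-0.3684176 ,  0.16631149,  0.32653548,  1.73209838,  0.0042415 ,
        1.45842306]), 'qvel': array([-0.08911529, -0.01833079, -0.0582153 ,  0.00478344, -0.03758604,
       -0.15866819]), 'joint_efforts': array([ -1.31270897, -53.79652977,  34.92933869,   2.57229902,
        -1.15840998,   0.10585045]), 'tool_pos': array([ 485.86635708, -186.22219482,  374.57144733]), 'tool_rot': array([-3.13725702e+00,  5.95636412e-04, -2.56045325e-01]), 'contact_force': array([-1.15778151,  2.2117186 , -1.47329343]), 'ft_torque': array([ 0.1920046 , -0.01165489, -0.012753  ]), 'gripper_width': -0.004511707017318883}
```

View pics/s2.png

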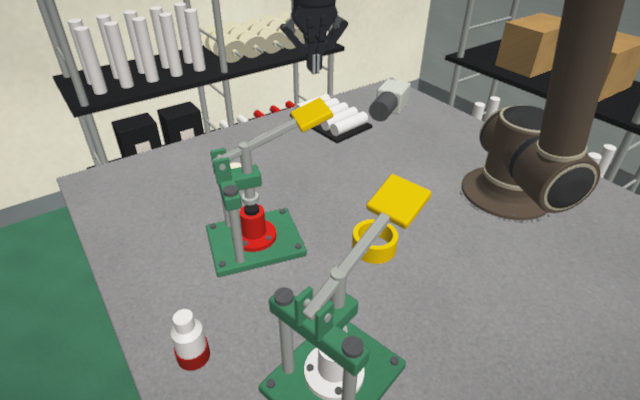

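The gripper is shut and raised beside the red pad (fingertips at about 316,70, pad at 312,115). Both levers are still up. It stopped about 27 mm short, so I'll move over the pad centre and descend to just above it.

Request:
send_rows:
  steps:
    - [[0,0,0],[1.5,-2.2,0],0]
    - [[0,0,0],[1.5,-2.2,0],0]
    - [[0,0,0],[1.5,-2.2,2],0]
    - [[0,0,0],[1.5,-2.2,3.5],0]
    - [[0,0,0],[1.5,-2.2,3.5],0]

```text
clock: 1.85
tool_pos: [499.3, -175.5, 339.3]
tool_rot: [-3.142, 0.004, -0.262]
contact_force: [0.1, -0.6, -0.5]
gripper_width: 0.0
```

```bash
python3 - <<'E'
from workcell import *
import cv2,pickle
s=snapshot("scene"); cv2.imwrite("pics/s3.png",s["img"][:300:,150:550,::-1])
s=snapshot("top"); cv2.imwrite("pics/t3.png",s["img"][:,:,::-1])
g=get_state();print(g["tool_pos"],g["tool_rot"],g["contact_force"])
E
```

```text
[ 499.76590977 -175.65790676  341.52204201] [ 3.14150933e+00  6.54731696e-04 -2.62486474e-01] [ 0.12745846 -0.87694599  0.44641252]
```

View pics/s3.png

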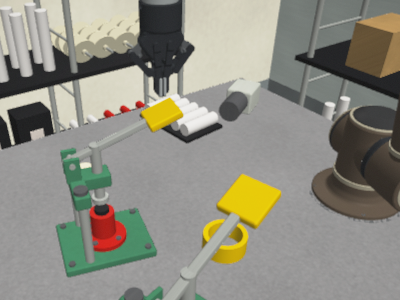

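View pics/t3.png

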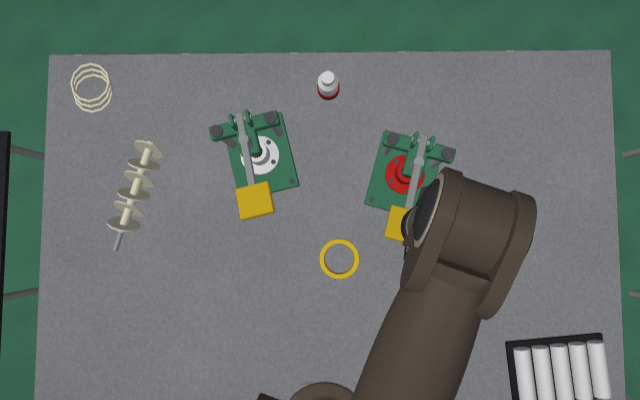

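The fingertips are above the right part of the pad in the scene crop (165,98). I'll correct a further 10 mm in xy, then push to about mid-swing along the arc.

Request:
send_rows:
  steps:
    - [[0,0,0],[0.4,-0.9,0],0]
    - [[0,0,0],[0.4,-0.9,0.5],0]
    - [[0,0,0],[0.4,-0.9,1.5],0]
    - [[0,0,0],[0.4,-0.9,2.5],0]
    - [[0,0,0],[0.4,-0.9,3.2],0]
    - [[0,0,0],[0.1,-0.9,4],0]
    - [[0,0,0],[-0.2,-0.9,5],0]
    - [[0,0,0],[-0.5,-0.9,6],0]
    - [[0,0,0],[-0.8,-0.9,7],0]
    - [[0,0,0],[-0.9,-0.9,8],0]
    - [[0,0,0],[-1,-0.9,9],0]
    - [[0,0,0],[-1,-0.9,9],0]

```text
clock: 3.15
tool_pos: [492.8, -163.9, 250.0]
tool_rot: [-3.142, 0.001, -0.262]
contact_force: [2.5, -0.1, 3.6]
gripper_width: -0.002
```

```bash
python3 - <<'E'
from workcell import *
import cv2,pickle
s=snapshot("scene"); cv2.imwrite("pics/s4.png",s["img"][:300:,150:550,::-1])
g=get_state();print(g["tool_pos"],g["tool_rot"],g["contact_force"])
E
```

```text
[ 492.93134124 -163.89924501  250.74842219] [-3.14150273e+00  6.42986132e-04 -2.61751003e-01] [1.69626832 0.30916686 4.20041024]
```

View pics/s4.png

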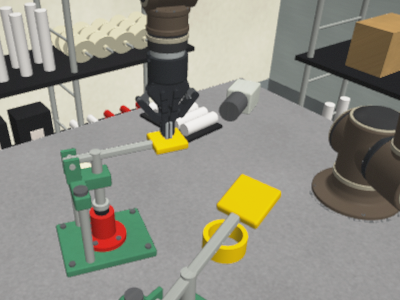

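The red lever is about level at mid-swing, with the fingertips centred on its pad (crop 168,135) and about 4 N of force. Continuing to the stop.

Request:
send_rows:
  steps:
    - [[0,0,0],[0,0,1],0]
    - [[0,0,0],[0,0,2],0]
    - [[0,0,0],[0.1,0,3],0]
    - [[0,0,0],[0.2,0,4],0]
    - [[0,0,0],[0.2,0,5],0]
    - [[0,0,0],[0.3,0,5.6],0]
    - [[0,0,0],[0.3,0,5.9],0]
    - [[0,0,0],[0.3,0,6],0]
    - [[0,0,0],[0.3,0,6],0]
    - [[0,0,0],[0.3,0,6],0]

```text
clock: 4.2
tool_pos: [496.8, -165.0, 194.0]
tool_rot: [3.141, -0.004, -0.262]
contact_force: [-1.0, 1.0, 14.9]
gripper_width: 0.001
```

```bash
python3 - <<'E'
from workcell import *
from h import *
s=snapshot("scene"); cv2.imwrite("pics/s5.png",s["img"][:300:,150:550,::-1])
for c,P in pads(s): print(c.round(),np.median(P,0).round(),np.percentile(P[:,2],[2,98]).round())
g=get_state();print(g["tool_pos"],g["tool_rot"],g["contact_force"])
E
```

```text
[315. 165.] [ 508. -147.  192.] [154. 201.]
[399. 200.] [559. 140. 309.] [293. 321.]
[361. 230.] [434. -72.  42.] [13. 46.]
[383. 247.] [430.   2.  30.] [ 3. 46.]
[ 496.84858037 -165.02109331  194.03072566] [ 3.14132525 -0.00396929 -0.26170143] [-1.54085379  0.13095422 15.48950631]
```

View pics/s5.png

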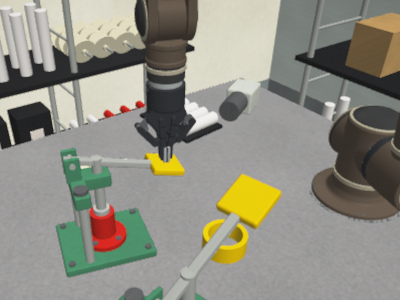

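The force is 15 N at z=194. I'll push a few mm further to confirm it is at the stop.

Request:
send_rows:
  steps:
    - [[0,0,0],[0,0,0.3],0]
    - [[0,0,0],[0,0,0.5],0]
    - [[0,0,0],[0,0,0.5],0]
    - [[0,0,0],[0,0,0.5],0]

```text
clock: 4.65
tool_pos: [497.3, -165.2, 192.9]
tool_rot: [3.141, -0.009, -0.262]
contact_force: [-7.5, 3.4, 37.0]
gripper_width: -0.0
```

It moved only 1 mm while the force rose to 37 N, so this is the stop. Letting the lever up slowly along the arc.

Request:
send_rows:
  steps:
    - [[0,0,0],[0,0,-0.5],0]
    - [[0,0,0],[-0.1,0,-1.5],0]
    - [[0,0,0],[-0.2,0,-3],0]
    - [[0,0,0],[-0.3,0,-4.5],0]
    - [[0,0,0],[-0.3,0,-6],0]
    - [[0,0,0],[-0.1,0,-7.5],0]
    - [[0,0,0],[0.1,0,-9],0]
    - [[0,0,0],[0.5,0,-10.5],0]
    - [[0,0,0],[0.9,0,-12],0]
    - [[0,0,0],[1,0,-14],0]
    - [[0,0,0],[1,0,-17],0]
    - [[0,0,0],[1,0,-20],0]

```text
clock: 5.85
tool_pos: [504.9, -167.2, 386.5]
tool_rot: [3.141, 0.003, -0.262]
contact_force: [1.2, -0.3, 0.4]
gripper_width: 0.001
```

Request:
send_rows:
  steps:
    - [[0,0,0],[-4,3,-3],0]
    - [[0,0,0],[-8,6,-3],0]
    - [[0,0,0],[-12,9,-3],0]
    - [[0,0,0],[-14,12,-3],0]
    - [[0,0,0],[-14,12,-3],0]
    - [[0,0,0],[-14,12,-3],0]

```text
clock: 6.45
tool_pos: [338.4, -247.4, 416.3]
tool_rot: [-3.141, 0.001, -0.264]
contact_force: [0.6, -0.1, -0.8]
gripper_width: -0.0
```

```bash
python3 - <<'E'
from workcell import *
from h import *
for n in("scene","top"):
    s=snapshot(n); cv2.imwrite(f"pics/{n}6.png",s["img"][:,:,::-1])
    for c,P in pads(s): print(n,c.round(),P.mean(0).round(1),np.percentile(P[:,2],[2,98]).round())
    if n=="scene": cv2.imwrite("pics/s6z.png",cv2.resize(s["img"][170:280,190:320,::-1],None,fx=5,fy=5,interpolation=2))
import pickle
o=pickle.load(open("scene.pkl","rb"))
cv2.imwrite("pics/s0z.png",cv2.resize(o["img"][170:280,190:320,::-1],None,fx=5,fy=5,interpolation=2))
g=get_state();print(g["clock"],g["tool_pos"],g["contact_force"],abs(g["qvel"]).max())
E
```

```text
scene [311. 114.] [ 507.9 -159.5  306.5] [292. 321.]
scene [399. 200.] [555.1 137.3 306.2] [292. 321.]
scene [361. 230.] [436.9 -68.1  37.8] [13. 46.]
scene [383. 247.] [425.6  -4.4  28.2] [ 3. 46.]
top [255. 200.] [555.  131.2 310.6] [299. 322.]
top [404. 225.] [ 505.9 -167.3  310.8] [298. 322.]
top [339. 259.] [424.2 -39.   42.4] [-0. 49.]
6.55 [ 339.69552293 -246.79103855  415.87538242] [ 0.24112671  0.48760647 -0.46240271] 0.018748512317314038
```

View pics/scene6.png

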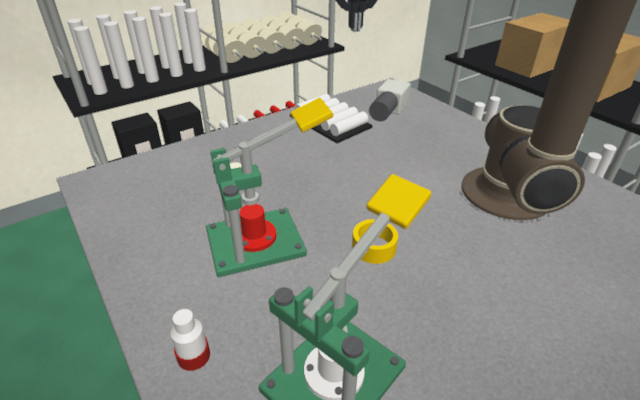

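View pics/s6z.png

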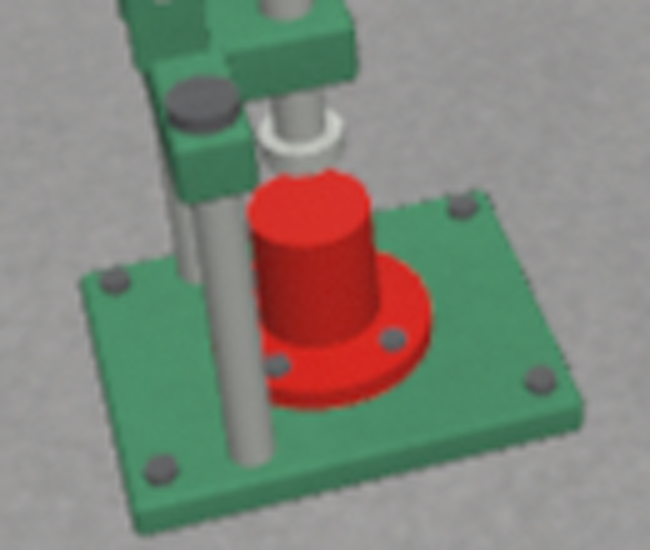

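View pics/s0z.png

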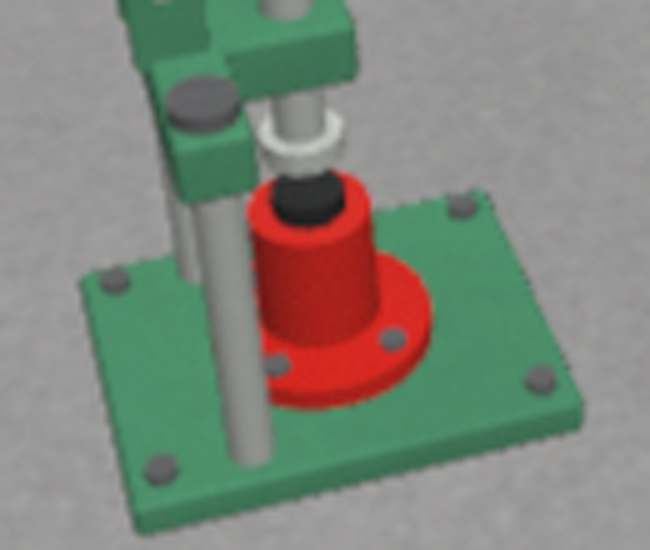

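The black plug was proud at zoom (308,197) before. Now nothing stands above the sleeve's red top. Both pads are back at their starting positions and the hand is clear, so I'm handing in.

```bash
python3 -c "
from workcell import *
print(sign_off())"
```

```text
the job is handed in; nothing more can be done
None
```

I pushed the red press's lever down to its stop with the shut fingers, following the pad's arc. I then eased it back up and moved the hand clear. The job was handed in after about 6.6 s on the robot's clock; `sign_off()` reports no verdict.

- **Stop reached:** the fingertips on the pad read a height of 193 mm. The last few mm commanded moved the lever only 1 mm while the force rose from 15 to 37 N.
- **Plug:** the black plug no longer stands above the red sleeve in the close-up. I judged this from the picture and did not measure its depth. The top of the sleeve now looks plain red, with no black disc visible.
- **Red pad:** it is back at 310.8 mm in the top view, the same as before the push.
- **White pad:** it is within 0.3 mm of its starting position in both views.
- **Hand:** it is clear of both presses, with the force reading at noise level (under 1 N).
- **Disagreement:** the two cameras differ by about 4 mm in height and 6–8 mm sideways on the pads. Each camera agrees with its own earlier reading.

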